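Press down the retaining tabs of a framed leaded panel

TASK

The leaded glass panel lies face down in its wooden frame; secure it by gently pressing the four raised brass retaining tabs down flat with the closed fingertips, in opposite pairs: first the tab on the hanger side, then the one facing it, then the left one and last the right one (left and right as seen from above with the hanger pointing away from you). Do not lean on the glass, do not lift or shove the frame, and leave the solder spool, the flux jar and the screwdriver where they are.

Things in the scene. Friction and masses are not known exactly. Their poses are not given: they have to be found in the camera images.
- frame: loose wooden picture frame lying face down on the bench, 280 x 210 mm, rails 30 wide and 20 mm high, about 1.4 kg with the glass. Origin: centre of its underside, on the bench. x runs along its length to the short rail with the hanger (steel strap, 24 mm ring lying out past the edge); y to its left side, seen from above with the hanger pointing away from you; z up.
- panel: leaded glass panel set in the frame, 220 x 150 mm, fixed in it, same origin and axes as the frame. The glass surface lies 16.5 mm above the bench, the lead edging 19 mm (8 mm wide all round). Fragile.
- tab_hanger (a joint): brass tab amid the hanger-side short rail, bent up at frame point (110, 0, 21) mm, reaching 34 mm in over the glass; 14 wide, 2 mm thick. Value: angle above flat, rad. 0 = flat and level, top 22 mm above the bench, against a stop clear of the glass. Starts raised 0.38 to 0.62. Needs 1 to 2 N at 22 mm from the bend, up to about 6 N while a fingertip drags on it; it stays where left.
- tab_foot (a joint): the same kind of tab at the middle of the other short rail, facing it; bend at frame point (-110, 0, 21) mm, reaching towards +x. Values as for tab_hanger.
- tab_left (a joint): the same kind of tab at the middle of the left long rail, bend at frame point (0, 75, 21) mm, reaching towards -y. Values as for tab_hanger.
- tab_right (a joint): the same kind of tab at the middle of the right long rail, bend at frame point (0, -75, 21) mm, reaching towards +y. Values as for tab_hanger.
- tab_hanger_spot (a point): point on the upper face of the hanger-side tab, on its middle line 22 mm from the bend; moves with the tab. x points along the tab away from its rail, z out of its upper face.
- tab_foot_spot (a point): the same point on the tab facing it.
- tab_left_spot (a point): the same point on the left tab.
- tab_right_spot (a point): the same point on the right tab.
- solder_spool: loose spool of solder standing on the bench beside the frame, 60 mm across, 40 mm high; origin at the centre of its underside. To be left alone.
- flux_jar: small loose jar, 42 mm across, 62 mm high, standing on the bench beside the frame; origin at the centre of its underside. To be left alone.
- screwdriver: loose screwdriver with a dark wooden handle, 170 mm long, lying on the bench beyond the frame's short rail that has no hanger; origin in its middle at the bench, x along it. To be left alone.

How it is judged (in metres and radians):
On the way, in this order (a step that is already met when the one before it is completed fails the run):
1. the hanger-side tab is pressed down flat (value of joint tab_hanger below 0.15 rad), for 0.1 s.
2. then the tab facing it (value of joint tab_foot below 0.15 rad), for 0.1 s.
3. then the left tab (value of joint tab_left below 0.15 rad), for 0.1 s.
4. last the right tab (value of joint tab_right below 0.15 rad), for 0.1 s.
At the end, for the whole second after the job is handed in: all four tabs are within 0.15 rad (9 degrees) of flat, and the frame lies flat and at rest on the bench within 20 mm of where it was (value of joint each of tab_hanger, tab_foot, tab_left, tab_right below 0.15 rad and height (world z) of frame below 0.004 m and angle between frame's own z axis and vertical below 0.03 rad and distance of frame from where it was at the start of the episode below 0.02 m and linear speed of frame below 0.01 m/s); the robot touches nothing.
It fails at once if a tab is pressed most of the way down before the one ahead of it in the order is down ((value of joint tab_foot below 0.22 rad and value of joint tab_hanger above 0.2 rad) or (value of joint tab_left below 0.22 rad and value of joint tab_foot above 0.2 rad) or (value of joint tab_right below 0.22 rad and value of joint tab_left above 0.2 rad)).
It fails at once if the frame, panel or tabs are pressed with more than 25 N (contact force between the arm and frame above 25 N).
It fails at once if the robot presses on the glass panel with more than 6 N (contact force between the arm and panel above 6 N).
It fails at once if the frame is lifted, tipped or shoved more than 20 mm (height (world z) of frame above 0.008 m or angle between frame's own z axis and vertical above 0.08 rad or distance of frame from where it was at the start of the episode above 0.02 m).
It fails at once if the spool, jar or screwdriver is moved more than 20 mm (distance of any of solder_spool, flux_jar, screwdriver from where it was at the start of the episode above 0.02 m).
It also fails if it takes over 54 s, if anything falls off the work surface, if the arm or the gripper's body presses on something with over 40 N, if the wrist force passes 120 N, or if a joint passes its speed limit or range.

ROBOT

A 7-joint arm with a two-finger parallel gripper is mounted at the origin on the work surface. World frame = base frame: x ahead of the robot, y to its left, z up, the work surface at z = 0. Lengths are in m, angles in degrees, forces in N, time in s.
With the tool pointing down it reaches from about 0.425 to 0.875 m from the base axis. Payload 4.7 kg.
Tool frame: the origin (TCP) lies at the very end of the fingers, on their centre line; the grasp point (between the pads) lies 19 mm behind it (env.grasp_offset is the distance from the TCP to the grasp point, in m); z points along the fingers, y is the line along which they close (so a half turn about z gives the same grasp; the last joint's range is limited). The gripper opens to 87 mm and grips with 3 to 60 N. Pads are 19 mm wide; open, the fingers measure 117 mm over their backs; the gripper's body (75 mm by 190 mm) begins 51 mm behind the grasp point.
Start: joints at [69.62, 18.392, -4.016, 83.108, 1.295, 78.541, -3.26], TCP at [0.235, -0.606, 0.192] pointing down, gripper open.
Joint ranges: [-163.93, 163.93], [-17.29, 119.83], [-79.2, 71.16], [3.27, 140.29], [-89.18, 269.18], [5.43, 117.66], [-154.24, 154.24]. Speed limits (degrees/s): [147.25, 147.25, 180, 180, 180, 180, 180].

INTERFACE

Orientations are given as [roll, pitch, yaw] about the fixed x, y, z axes, in that order (R = Rz(yaw) Ry(pitch) Rx(roll)).
In Python, from cell import env gives the robot as it stands. The module is installed in compiled form; this text tells all that it offers.
- The arm moves only by the tool drive_tool, never from a script. Its argument "moves" is one flat list of numbers, 5 for each row, row after row: the shift along the tool's x, y, z in units of 40 mm (1.0 is 40 mm), then the turn about the tool's z in units of 10 degrees (1.0 is 10 degrees), then the finger opening in mm, from 0 to 87. A call has 1 to 5 rows; each row is the pose to reach, as a shift and turn from the pose commanded when the call began, along the tool's axes at that moment; what a row does not reach only later rows make up. A row lasts 1/8 s, in which the tool goes at most 62.5 mm and 10.7 degrees, less where a joint would pass 70% of its speed; a pose out of reach is approached as far as the arm can. A call with a gripper value outside its range is refused whole. The fingers move at their own pace and stop on an object; "squeeze" is the grip in N (left out, the last holds). Time passes only in rows, so rows that repeat a pose let the fingers close. It gives the time, the measured TCP pose, the force, the opening and the grip force at its end, in the units of the state.
- env.get_obs(): the state, without advancing time (a new reading comes with each control period).
- env.read_camera(name): name is "side" or "top"; returns (picture, depth): 400x640x3 uint8, red, green, blue; 400x640 float32, m along the optical axis (not along the pixel's ray), 0 where there is no reading.
- env.camera_model(name): a dict with "K" (3x3 intrinsics, pixels), "rvec" (rotation vector, rad) and "tvec" (3), from world to camera coordinates, as OpenCV has them. Camera axes: x right, y down, z forward; pixel columns grow to the right and rows downward; lengths in m; the calibration is good to about 2 mm. A picture is of the moment at which its call begins. camera_model takes no time and is no camera call.
- env.sign_off(): hands the job in; it is judged then, once.
The state is a dict: "time_s": time; "qpos": joint angles; "joint_velocities": joint speeds; "effort": joint torques, N m; "tool_pos": TCP position; "tool_rot": TCP orientation; "force": force on the tool from outside, world axes, zero at the start; "wrist_torque": the same for the moment, N m; "grip_width": finger opening in m; "grasp_force": force on a finger pad.
Only numpy, scipy, OpenCV 4.12 (cv2) and the standard library are available. Lean on these libraries where they do the work, as an engineer would, in place of code of your own. Each camera call takes 0.05 s, during which the arm holds its last target. There are 200 camera calls.

## Working session

There is one attempt and no reset: what is moved stays moved. The work goes in short steps, Python scripts to look and compute and a tool call to move; the robot and the scene stay as the last step left them, time stands still between calls to the robot, and variables do not carry over. Pictures are saved under pics/ and viewed, at most 10 in all, crops included, and the job is handed in when it is done.

Besides the shell and the picture viewer there is one more tool, called by a JSON object that holds its "method" and its "body". drive_tool: Moves the arm, as the interface text tells. Its arguments: {"type":"object","properties":{"moves":{"type":"array","items":{"type":"number"}},"squeeze":{"type":"number"}},"required":["moves"]}

```bash
mkdir -p pics
python3 - <<'E'
from cell import env
import cv2,numpy as np
o=env.get_obs();print({k:np.round(v,3) for k,v in o.items() if k in('time_s','tool_pos','tool_rot','force','grip_width')})
for n in('top','side'):
    p,d=env.read_camera(n);cv2.imwrite(f'pics/{n}0.png',p[:,:,::-1]);np.save(f'pics/{n}0.npy',d)
    m=env.camera_model(n);R=cv2.Rodrigues(np.array(m['rvec'],float))[0];print(n,np.round(m['K'],1).tolist(),-R.T@np.ravel(m['tvec']),R.round(2).tolist())
E
```

```text
{'time_s': np.float64(0.0), 'tool_pos': array([ 0.235, -0.606,  0.191]), 'tool_rot': array([-1.7989e+02,  5.0000e-03,  2.1190e+01]), 'force': array([0.726, 0.106, 1.089]), 'grip_width': np.float64(0.087)}
top [[441.6, 0.0, 319.4], [0.0, 441.6, 197.7], [0.0, 0.0, 1.0]] [0.53331278 0.0263405  0.85076485] [[-0.01, -1.0, 0.02], [-1.0, 0.01, -0.1], [0.1, -0.02, -1.0]]
side [[379.0, 0.0, 324.3], [0.0, 379.0, 200.0], [0.0, 0.0, 1.0]] [ 0.32901801 -0.5247239   0.69651865] [[0.9, -0.43, 0.02], [-0.31, -0.67, -0.68], [0.31, 0.61, -0.73]]
```

View pics/top0.png

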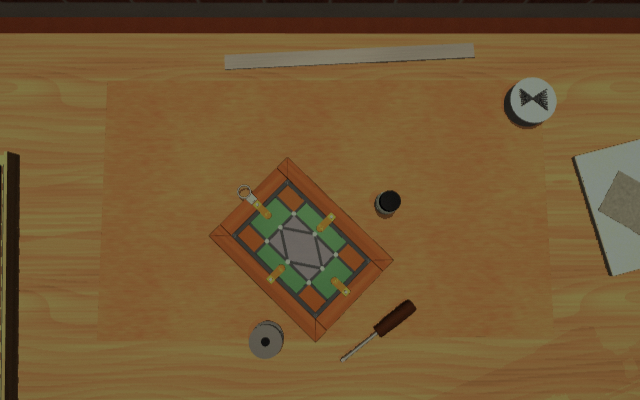

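View pics/side0.png

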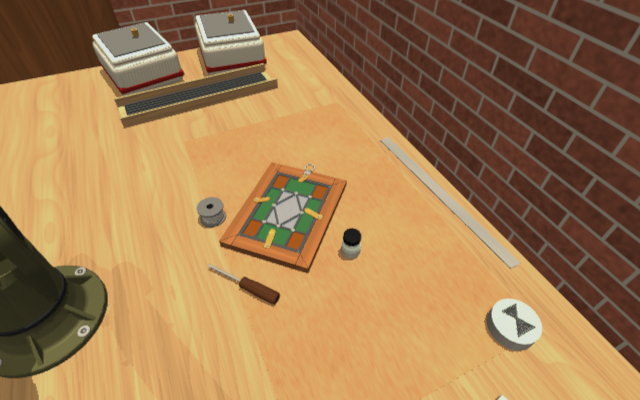

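The top view shows the frame with corners near (287,157), (393,260), (317,342) and (209,235). The hanger ring is at (245,193), up-left. The tabs are hanger (262,211), foot (341,286), left (277,273) and right (326,223). The spool is at (266,340), the jar at (389,203) and the screwdriver at (378,331). The side view agrees.

```bash
cat > h.py <<'E'
import cv2,numpy as np
from cell import env
def cam(n):
    m=env.camera_model(n);return np.array(m['K']),cv2.Rodrigues(np.array(m['rvec'],float))[0],np.ravel(m['tvec'])
def cloud(n,d):
    K,R,t=cam(n);v,u=np.mgrid[:400,:640]
    P=np.stack([(u-K[0,2])/K[0,0]*d,(v-K[1,2])/K[1,1]*d,d],-1);return (P-t)@R
def ray(n,uv,z):
    K,R,t=cam(n);C=-R.T@t;r=(np.c_[np.atleast_2d(uv),np.ones(len(np.atleast_2d(uv)))]@np.linalg.inv(K).T)@R
    return C+r*((z-C[2])/r[:,2])[:,None]
E
python3 - <<'E'
from h import *
d=np.load('pics/top0.npy');p=cv2.imread('pics/top0.png');W=cloud('top',d)
print('bench z',np.median(W[150:300,120:190,2]))
m=((W[...,2]>.008)&(W[...,2]<.05)).astype(np.uint8)
m[:140]=0;m[360:]=0;m[:,:190]=0;m[:,420:]=0
m=cv2.morphologyEx(m,cv2.MORPH_OPEN,np.ones((3,3)))
n,l,s,c=cv2.connectedComponentsWithStats(m)
for i in range(1,n):
    if s[i,4]>30: print(i,s[i],c[i].round(1))
i=1+np.argmax(s[1:,4]);m=(cv2.morphologyEx((l==i).astype(np.uint8),cv2.MORPH_OPEN,np.ones((15,15))))
ct=max(cv2.findContours(m,0,2)[0],key=cv2.contourArea)
q=ray('top',ct[:,0,:],.02)[:,:2]
r=cv2.minAreaRect((q*1000).astype(np.float32));print(r,cv2.boxPoints(r))
hsv=cv2.cvtColor(p,cv2.COLOR_BGR2HSV)
for u,v in[(262,211),(341,286),(277,273),(326,223)]:print(hsv[v,u],W[v,u].round(4))
print('hang',ray('top',[[245,193]],.003),'spool',ray('top',[[266,340]],.04),'jar',ray('top',[[390,201]],.062),'scr',ray('top',[[342,360],[413,303]],.01))
E
```

```text
bench z -0.00025335908238844826
1 [  210   158   183   183 16734] [301.1 248.3]
2 [375 196  13  18  98] [379.2 205.9]
3 [361 300  55  46 710] [392.4 319.5]
4 [249 324  33  35 914] [265.1 340.9]
5 [343 347  16  13  65] [350.4 353. ]
((522.0245361328125, 48.206756591796875), (280.64605712890625, 208.24278259277344), 45.251487731933594) [[ 349.29025    21.8499  ]
 [ 497.18503  -124.75224 ]
 [ 694.7588     74.563614]
 [ 546.864     221.16576 ]]
[ 19 180 130] [0.5887 0.1199 0.0267]
[ 19 187 128] [ 0.4495 -0.026   0.0261]
[ 19 186 129] [0.4741 0.0918 0.026 ]
[ 20 181 128] [5.657e-01 5.000e-04 2.320e-02]
hang [[0.62526633 0.15543685 0.003     ]] spool [[0.35705933 0.11007948 0.04      ]] jar [[ 0.60292927 -0.11369127  0.062     ]] scr [[ 0.31298659 -0.02721847  0.01      ]
 [ 0.41517904 -0.16180371  0.01      ]]
```

```bash
cat >> h.py <<'E'
from scipy.spatial.transform import Rotation as Ro
c=np.array([.522,.0482]);a=np.radians(45.25);X=np.array([np.cos(a),np.sin(a)]);Y=np.array([-X[1],X[0]])
S=dict(hanger=c+.088*X,foot=c-.088*X,left=c+.053*Y,right=c-.053*Y)
def shift(name,z,yaw=45.25):
    o=env.get_obs();R=Ro.from_euler('xyz',o['tool_rot'],degrees=True).as_matrix()
    s=R.T@(np.r_[S[name],z]-o['tool_pos'])/.04
    print(name,np.r_[S[name],z].round(4),'shift',s.round(2),'turn',round(-(yaw-o['tool_rot'][2])/10,2),'t',o['time_s'],'F',np.round(o['force'],1))
E
python3 -c "
from h import *
shift('hanger',.10)"
```

```text
hanger [0.584  0.1107 0.1   ] shift [ 14.61 -13.54   2.31] turn -2.41 t 0.1 F [-0.5 -0.3  0.2]
```

{"method": "drive_tool", "body": {"moves": [0.7,-0.65,0,-0.5,0,1.6,-1.5,0,-1,0,2.6,-2.4,0,-1.5,0,3.6,-3.4,0,-2,0,4.6,-4.3,0,-2.4,0], "squeeze": 10}}

```text
time_s: 0.72
tool_pos: [0.3447, -0.3771, 0.1921]
tool_rot: [-180.0, 0.0, 45.3]
force: [1.1, 0.2, 0.1]
grip_width: 0.0448
grasp_force: 0.0
```

```bash
python3 -c "
from h import *
shift('hanger',.10)"
```

```text
hanger [0.584  0.1107 0.1   ] shift [12.88 -4.32  2.3 ] turn 0.01 t 0.725 F [1.1 0.2 0.1]
```

{"method": "drive_tool", "body": {"moves": [1.2,-0.4,0,0,0,2.5,-0.8,0,0,0,3.8,-1.3,0,0,0,5.1,-1.7,0,0,0,6.4,-2.1,0,0,0]}}

```text
time_s: 1.35
tool_pos: [0.4654, -0.1368, 0.1923]
tool_rot: [180.0, 0.0, 45.2]
force: [-0.1, -0.0, -1.3]
grip_width: 0.0018
grasp_force: 0.0
```

{"method": "drive_tool", "body": {"moves": [1.3,-0.4,0.3,0,0,2.6,-0.9,0.8,0,0,3.9,-1.3,1.3,0,0,5.2,-1.8,1.8,0,0,6.2,-2.1,2.3,0,0]}}

```text
time_s: 1.98
tool_pos: [0.5805, 0.0994, 0.0995]
tool_rot: [-180.0, -0.0, 45.3]
force: [0.4, -1.1, 0.0]
grip_width: 0.0006
grasp_force: 0.0
```

```bash
python3 -c "
from h import *
shift('hanger',.05)"
```

```text
hanger [0.584  0.1107 0.05  ] shift [ 0.26 -0.14  1.24] turn 0.0 t 1.975 F [ 0.4 -1.1  0. ]
```

{"method": "drive_tool", "body": {"moves": [0.26,-0.14,0.4,0,0,0.26,-0.14,0.8,0,0,0.26,-0.14,1.24,0,0,0.26,-0.14,1.24,0,0]}}

```text
time_s: 2.48
tool_pos: [0.5823, 0.1057, 0.0491]
tool_rot: [-179.9, 0.2, 45.1]
force: [-0.9, -0.8, 0.3]
grip_width: 0.0006
grasp_force: 0.0
```

```bash
python3 -c "
from h import *
p,d=env.read_camera('side');cv2.imwrite('pics/s1.png',cv2.resize(p[130:290,190:390,::-1],None,fx=3,fy=3))
shift('hanger',.024)"
```

```text
hanger [0.584  0.1107 0.024 ] shift [ 0.09 -0.06  0.66] turn -0.02 t 2.525 F [0.2 0.2 0.5]
```

View pics/s1.png

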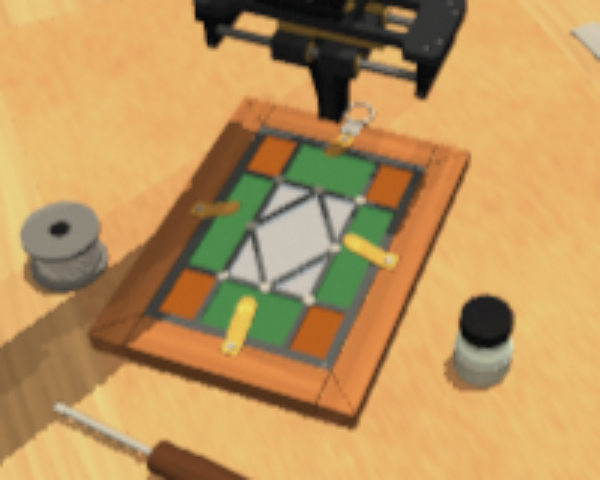

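The closed fingertips, at about (333,120) in the crop, sit just above the hanger tab at (340,147). The frame is undisturbed.

{"method": "drive_tool", "body": {"moves": [0.09,-0.06,0.08,0,0,0.09,-0.06,0.16,0,0,0.09,-0.06,0.24,0,0,0.09,-0.06,0.32,0,0,0.09,-0.06,0.4,0,0]}}

```text
time_s: 3.15
tool_pos: [0.5845, 0.1122, 0.0346]
tool_rot: [180.0, 0.0, 45.2]
force: [0.5, -0.2, 0.9]
grip_width: 0.0002
grasp_force: 0.0
```

```bash
python3 -c "
from h import *
shift('hanger',.024)
K,R,t=cam('side');o=env.get_obs()['tool_pos'];print(cv2.projectPoints(np.array([[.5823,.1057,.0491],o,np.r_[S['hanger'],.022]]),R,t,K,None)[0].round(1))"
```

```text
hanger [0.584  0.1107 0.024 ] shift [-0.04  0.02  0.26] turn -0.01 t 3.15 F [ 0.5 -0.2  0.9]
[[[301.  176.5]]

 [[301.  178.8]]

 [[301.2 182.8]]]
```

```bash
python3 -c "
from h import *
p,d=env.read_camera('side');cv2.imwrite('pics/s2.png',cv2.resize(p[140:220,250:350,::-1],None,fx=7,fy=7,interpolation=2))
p,d=env.read_camera('top');cv2.imwrite('pics/t2.png',cv2.resize(p[140:300,200:400,::-1],None,fx=3,fy=3))"
```

```text
(no output)
```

View pics/s2.png

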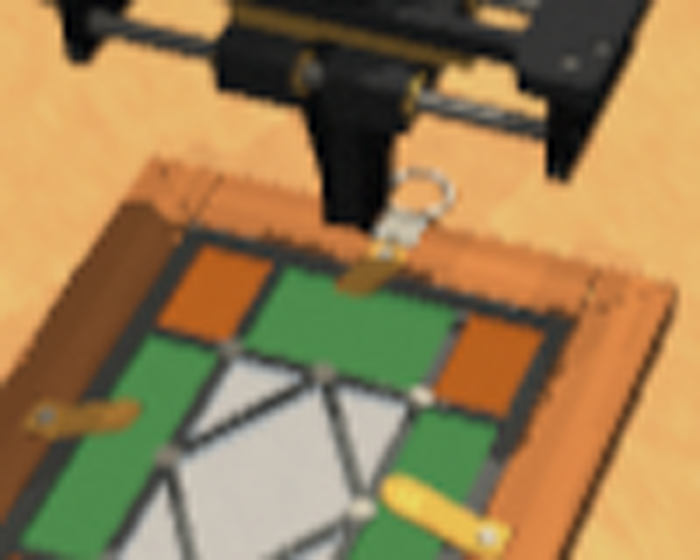

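The fingertip end is at crop (350,222), i.e. full (300,172). That is about 7 px above where the reported TCP projects, so I'll check it with depth.

```bash
python3 -c "
from h import *
p,d=env.read_camera('side');W=cloud('side',d)
g=p.max(2)
for v in range(156,182,2): print(v,[(u,int(g[v,u]),*(1000*W[v,u]).round().astype(int).tolist()) for u in (298,301,304)])
p,d=env.read_camera('top');W=cloud('top',d)
m=(W[...,2]<.16)&(W[...,2]>.04)&(W[...,0]>.5)&(W[...,1]>.0)
print(m.sum(), env.get_obs()['tool_pos'])
"
```

```text
156 [(298, 24, 565, 76, 145), (301, 22, 570, 71, 146), (304, 24, 576, 67, 147)]
158 [(298, 19, 576, 105, 112), (301, 16, 570, 70, 141), (304, 20, 575, 65, 143)]
160 [(298, 19, 576, 106, 105), (301, 13, 581, 100, 108), (304, 10, 585, 91, 113)]
162 [(298, 18, 577, 107, 97), (301, 11, 581, 100, 101), (304, 9, 587, 94, 104)]
164 [(298, 19, 576, 106, 92), (301, 16, 582, 102, 93), (304, 6, 588, 98, 94)]
166 [(298, 20, 577, 109, 84), (301, 16, 582, 102, 87), (304, 7, 590, 104, 82)]
168 [(298, 18, 575, 105, 80), (301, 14, 581, 100, 83), (304, 9, 590, 103, 77)]
170 [(298, 19, 576, 107, 72), (301, 15, 581, 100, 76), (304, 75, 590, 103, 70)]
172 [(298, 117, 576, 108, 65), (301, 15, 581, 102, 68), (304, 180, 607, 145, 22)]
174 [(298, 199, 591, 147, 19), (301, 195, 597, 142, 20), (304, 198, 604, 139, 20)]
176 [(298, 171, 587, 139, 20), (301, 164, 595, 137, 19), (304, 167, 600, 129, 24)]
178 [(298, 60, 584, 131, 21), (301, 131, 590, 125, 24), (304, 133, 597, 122, 23)]
180 [(298, 120, 576, 112, 34), (301, 130, 583, 109, 34), (304, 94, 592, 111, 29)]
166 [0.5844351  0.11229507 0.03470424]
```

View pics/t2.png

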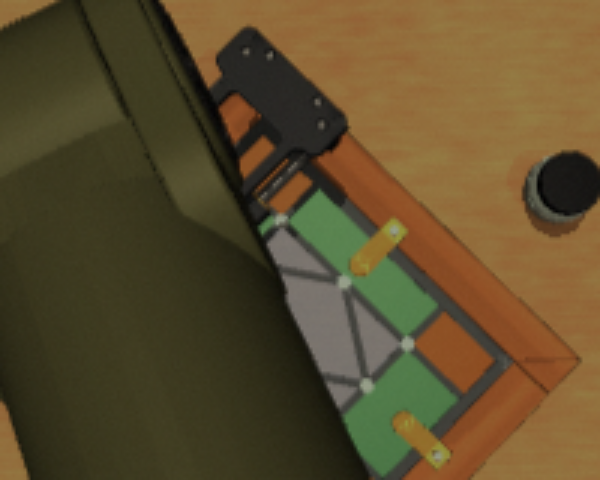

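The top view shows the gripper over the hanger tab, with the right tab at (378,247) and the foot tab at (420,440) still raised. In XY the depth data agrees with the TCP. In z, the visible fingertip ends at about 65 mm although the state reports 35 mm. I'll descend carefully, using force and depth as the guide.

```bash
cat >> h.py <<'E'
def tabs():
    p,d=env.read_camera('side');W=cloud('side',d)
    h=cv2.cvtColor(p,cv2.COLOR_RGB2HSV);m=(h[...,0]>15)&(h[...,0]<27)&(h[...,1]>140)
    q=(W[...,:2]-c)@np.c_[X,Y];z=W[...,2]
    for n,e in dict(hanger=(1,0),foot=(-1,0),left=(0,1),right=(0,-1)).items():
        e=np.array(e);L=.11 if e[0] else .075
        r=L-q@e;s=q@np.array([-e[1],e[0]])
        k=(r>.006)&(r<.036)&(abs(s)<.006)&(z>.0205)&(z<.05)
        if k.sum()>3: f=np.polyfit(r[k],z[k],1);print(n,k.sum(),'rmax',r[k].max().round(3),'angle',np.arctan(f[0]).round(3),'z@22',np.polyval(f,.022).round(4))
        else: print(n,k.sum(),'no view')
    o=env.get_obs();tip=W[...,2][(np.hypot(*(W[...,:2]-o['tool_pos'][:2]).transpose(2,0,1))<.016)&(p.max(2)<35)&(z>.01)]
    print('visible dark tip z',np.sort(tip)[:5].round(3),'tcp',np.round(o['tool_pos'],4),'F',np.round(o['force'],1),'t',o['time_s'])
E
python3 -c "
from h import *
tabs()"
```

```text
hanger 22 rmax 0.034 angle 0.426 z@22 0.0311
foot 54 rmax 0.029 angle 0.384 z@22 0.0323
left 22 rmax 0.03 angle 0.437 z@22 0.0329
right 43 rmax 0.03 angle 0.414 z@22 0.0308
visible dark tip z [0.07  0.07  0.07  0.07  0.071] tcp [0.5846 0.1123 0.0349] F [-0.1  0.5  0.1] t 3.4
```

{"method": "drive_tool", "body": {"moves": [0,0,0.05,0,0,0,0,0.1,0,0,0,0,0.15,0,0,0,0,0.2,0,0,0,0,0.25,0,0]}}

```text
time_s: 4.03
tool_pos: [0.5845, 0.1123, 0.0246]
tool_rot: [180.0, 0.0, 45.2]
force: [-0.4, -0.2, 1.3]
grip_width: 0.0003
grasp_force: 0.0
```

```bash
python3 -c "
from h import *
tabs()"
```

```text
hanger 22 rmax 0.033 angle 0.413 z@22 0.031
foot 52 rmax 0.029 angle 0.407 z@22 0.0326
left 22 rmax 0.029 angle 0.479 z@22 0.0335
right 41 rmax 0.03 angle 0.372 z@22 0.0306
visible dark tip z [0.06  0.06  0.061 0.061 0.062] tcp [0.5843 0.1122 0.0244] F [-0.3  0.4  0.1] t 4.075
```

Depth confirms it: the reported z is about 31–35 mm lower than the actual fingertip, and the tab has not moved. I'll continue down, guided by depth and force.

{"method": "drive_tool", "body": {"moves": [0,0,0.1,0,0,0,0,0.2,0,0,0,0,0.3,0,0,0,0,0.35,0,0,0,0,0.4,0,0]}}

```text
time_s: 4.7
tool_pos: [0.5845, 0.1123, 0.0087]
tool_rot: [180.0, 0.0, 45.2]
force: [1.0, 0.4, -0.0]
grip_width: 0.0004
grasp_force: 0.0
```

```bash
python3 -c "
from h import *
tabs()"
```

```text
hanger 21 rmax 0.035 angle 0.555 z@22 0.0349
foot 57 rmax 0.028 angle 0.461 z@22 0.0326
left 23 rmax 0.03 angle 0.468 z@22 0.0332
right 42 rmax 0.03 angle 0.389 z@22 0.0306
visible dark tip z [0.041 0.042 0.042 0.043 0.044] tcp [0.5843 0.1123 0.0085] F [-0.4  0.3 -0.6] t 4.75
```

{"method": "drive_tool", "body": {"moves": [0,0,0.04,0,0,0,0,0.08,0,0,0,0,0.12,0,0,0,0,0.16,0,0,0,0,0.2,0,0]}}

```text
time_s: 5.38
tool_pos: [0.5846, 0.1122, 0.0008]
tool_rot: [180.0, 0.0, 45.2]
force: [-0.2, -0.8, 1.1]
grip_width: 0.0006
grasp_force: 0.5
```

```bash
python3 -c "
from h import *
tabs()"
```

```text
hanger 31 rmax 0.035 angle -0.79 z@22 0.0476
foot 57 rmax 0.028 angle 0.401 z@22 0.0326
left 24 rmax 0.03 angle 0.457 z@22 0.0329
right 44 rmax 0.031 angle 0.401 z@22 0.0309
visible dark tip z [0.034 0.034 0.035 0.037 0.037] tcp [5.844e-01 1.122e-01 5.000e-04] F [0.4 0.1 0.7] t 5.425
```

{"method": "drive_tool", "body": {"moves": [0,0,0.03,0,0,0,0,0.06,0,0,0,0,0.09,0,0,0,0,0.12,0,0,0,0,0.15,0,0]}}

```text
time_s: 6.05
tool_pos: [0.5844, 0.1123, -0.0053]
tool_rot: [-180.0, 0.0, 45.2]
force: [-0.2, 0.4, 0.8]
grip_width: 0.0007
grasp_force: 0.5
```

```bash
python3 -c "
from h import *
tabs()"
```

```text
hanger 38 rmax 0.035 angle -1.062 z@22 0.0519
foot 54 rmax 0.029 angle 0.411 z@22 0.0322
left 21 rmax 0.029 angle 0.436 z@22 0.0332
right 43 rmax 0.03 angle 0.407 z@22 0.0306
visible dark tip z [0.027 0.028 0.029 0.03  0.03 ] tcp [ 0.5844  0.1123 -0.0055] F [ 0.6 -1.1  0.9] t 6.1
```

{"method": "drive_tool", "body": {"moves": [0,0,0.02,0,0,0,0,0.04,0,0,0,0,0.06,0,0,0,0,0.06,0,0]}}

```text
time_s: 6.6
tool_pos: [0.5846, 0.1123, -0.0076]
tool_rot: [180.0, -0.0, 45.2]
force: [-0.1, -0.8, 1.5]
grip_width: 0.0004
grasp_force: 0.5
```

{"method": "drive_tool", "body": {"moves": [0,0,0.02,0,0,0,0,0.03,0,0,0,0,0.03,0,0]}}

```text
time_s: 6.98
tool_pos: [0.5846, 0.1123, -0.0077]
tool_rot: [180.0, 0.0, 45.2]
force: [-3.5, -1.0, 7.5]
grip_width: 0.0005
grasp_force: 4.1
```

```bash
python3 -c "
from h import *
tabs()"
```

```text
hanger 37 rmax 0.035 angle -1.069 z@22 0.0507
foot 55 rmax 0.028 angle 0.421 z@22 0.0326
left 26 rmax 0.03 angle 0.486 z@22 0.0332
right 45 rmax 0.03 angle 0.419 z@22 0.0309
visible dark tip z [0.026 0.027 0.027 0.028 0.028] tcp [ 0.5846  0.1123 -0.0077] F [-3.3 -1.4  8.2] t 7.025
```

{"method": "drive_tool", "body": {"moves": [0,0,-0.2,0,0,0,0,-0.7,0,0,-1.0,0,-1,0,0,-2,0,-1,0,0]}}

```text
time_s: 7.52
tool_pos: [0.5292, 0.0558, 0.0334]
tool_rot: [179.9, -0.2, 45.3]
force: [-0.9, -0.6, -0.0]
grip_width: 0.0008
grasp_force: 0.0
```

```bash
python3 -c "
from h import *
tabs()
shift('foot',.03)"
```

```text
hanger 22 rmax 0.036 angle -0.003 z@22 0.022
foot 55 rmax 0.028 angle 0.415 z@22 0.0322
left 22 rmax 0.03 angle 0.426 z@22 0.0328
right 43 rmax 0.031 angle 0.417 z@22 0.0304
visible dark tip z [0.071 0.072 0.072 0.072 0.072] tcp [0.5243 0.0503 0.0318] F [-3.9 -3.7 -1.4] t 7.575
foot [ 0.46   -0.0143  0.03  ] shift [-2.28  0.    0.06] turn -0.02 t 7.575 F [-3.9 -3.7 -1.4]
```

The hanger tab now measures flat (angle about 0, top 22 mm), so the real tip is at TCP + 29.7 mm. Next is the foot tab.

{"method": "drive_tool", "body": {"moves": [-1,0,0,0,0,-2,0,0,0,0,-2.4,0,0.2,0,0,-2.4,0,0.5,0,0,-2.4,0,0.5,0,0]}}

```text
time_s: 8.2
tool_pos: [0.4606, -0.0111, 0.0105]
tool_rot: [-179.9, -0.0, 45.3]
force: [0.4, 0.4, 0.3]
grip_width: 0.0001
grasp_force: 0.0
```

```bash
python3 -c "
from h import *
tabs()
shift('foot',-0.006)"
```

```text
hanger 37 rmax 0.036 angle 0.029 z@22 0.0225
foot 51 rmax 0.026 angle 0.483 z@22 0.0379
left 0 no view
right 14 rmax 0.014 angle 0.272 z@22 0.0287
visible dark tip z [0.044 0.045 0.046 0.048 0.048] tcp [ 0.461  -0.0109  0.0109] F [0.3 0.3 0.7] t 8.25
foot [ 0.46   -0.0143 -0.006 ] shift [-0.08  0.04  0.42] turn 0.01 t 8.25 F [0.3 0.3 0.7]
```

{"method": "drive_tool", "body": {"moves": [-0.06,0.04,0.06,0,0,-0.06,0.04,0.11,0,0,-0.06,0.04,0.16,0,0,-0.06,0.04,0.21,0,0,-0.06,0.04,0.26,0,0]}}

```text
time_s: 8.88
tool_pos: [0.4603, -0.0153, 0.0009]
tool_rot: [180.0, -0.0, 45.2]
force: [0.7, -0.2, 1.2]
grip_width: 0.0007
grasp_force: 0.5
```

{"method": "drive_tool", "body": {"moves": [0,0,0.03,0,0,0,0,0.06,0,0,0,0,0.09,0,0,0,0,0.12,0,0,0,0,0.14,0,0]}}

```text
time_s: 9.5
tool_pos: [0.4599, -0.0154, -0.0049]
tool_rot: [180.0, 0.0, 45.2]
force: [-0.1, 1.3, 0.4]
grip_width: 0.0004
grasp_force: 0.4
```

```bash
python3 -c "
from h import *
tabs()
shift('foot',-0.006)"
```

```text
hanger 33 rmax 0.035 angle -0.026 z@22 0.0223
foot 49 rmax 0.014 angle 1.162 z@22 0.0609
left 0 no view
right 3 no view
visible dark tip z [0.029 0.029 0.031 0.032 0.033] tcp [ 0.4599 -0.0154 -0.0049] F [1.2 0.4 0.4] t 9.55
foot [ 0.46   -0.0143 -0.006 ] shift [ 0.02 -0.02  0.03] turn -0.01 t 9.55 F [1.2 0.4 0.4]
```

{"method": "drive_tool", "body": {"moves": [0,0,0.02,0,0,0,0,0.05,0,0,0,0,0.06,0,0,0,0,0.06,0,0]}}

```text
time_s: 10.05
tool_pos: [0.4598, -0.0154, -0.0073]
tool_rot: [-180.0, 0.0, 45.2]
force: [0.3, 0.0, 0.8]
grip_width: 0.0005
grasp_force: 0.2
```

{"method": "drive_tool", "body": {"moves": [0,0,-0.3,0,0,0,0,-0.9,0,0,1,-0.6,-1,0,0,2.2,-1.3,-1,0,0,2.2,-1.3,-1,0,0]}}

```text
time_s: 10.68
tool_pos: [0.4858, 0.0889, 0.0342]
tool_rot: [-180.0, -0.2, 45.6]
force: [-0.4, -1.0, 0.3]
grip_width: 0.0003
grasp_force: 0.0
```

```bash
python3 -c "
from h import *
tabs()
shift('left',0.012)"
```

```text
hanger 37 rmax 0.036 angle 0.0 z@22 0.022
foot 45 rmax 0.032 angle 0.0 z@22 0.0224
left 25 rmax 0.029 angle 0.44 z@22 0.0329
right 40 rmax 0.029 angle 0.446 z@22 0.0312
visible dark tip z [0.068 0.069 0.069 0.07  0.07 ] tcp [0.4852 0.0859 0.0336] F [ 0.1 -0.2 -0.5] t 10.725
left [0.4844 0.0855 0.012 ] shift [-0.02 -0.01  0.54] turn 0.02 t 10.725 F [ 0.1 -0.2 -0.5]
```

The foot tab is flat. Now the left tab.

{"method": "drive_tool", "body": {"moves": [0,0,0.2,0,0,0,0,0.4,0,0,0,0,0.54,0,0,0,0,0.6,0,0,0,0,0.66,0,0]}}

```text
time_s: 11.35
tool_pos: [0.4851, 0.0833, 0.0063]
tool_rot: [180.0, 0.0, 45.2]
force: [0.4, -0.2, 1.0]
grip_width: 0.0004
grasp_force: 0.4
```

{"method": "drive_tool", "body": {"moves": [0,0,0.05,0,0,0,0,0.09,0,0,0,0,0.13,0,0,0,0,0.17,0,0,0,0,0.2,0,0]}}

```text
time_s: 11.98
tool_pos: [0.485, 0.0838, -0.0017]
tool_rot: [-180.0, 0.0, 45.2]
force: [0.3, -0.4, 1.7]
grip_width: 0.0003
grasp_force: 0.4
```

```bash
python3 -c "
from h import *
tabs()
shift('left',-0.007)"
```

```text
hanger 0 no view
foot 41 rmax 0.032 angle -0.021 z@22 0.0223
left 18 rmax 0.036 angle 0.535 z@22 0.0316
right 43 rmax 0.03 angle 0.413 z@22 0.0306
visible dark tip z [0.031 0.034 0.034 0.034 0.035] tcp [ 0.4848  0.0839 -0.0019] F [ 0.9 -0.1  0.5] t 12.025
left [ 0.4844  0.0855 -0.007 ] shift [ 0.02 -0.04  0.13] turn -0.01 t 12.025 F [ 0.9 -0.1  0.5]
```

{"method": "drive_tool", "body": {"moves": [0,0,0.03,0,0,0,0,0.06,0,0,0,0,0.09,0,0,0,0,0.12,0,0,0,0,0.12,0,0]}}

```text
time_s: 12.65
tool_pos: [0.4848, 0.0838, -0.0066]
tool_rot: [-180.0, 0.0, 45.2]
force: [0.0, 0.4, -0.4]
grip_width: 0.0006
grasp_force: 0.1
```

{"method": "drive_tool", "body": {"moves": [0,0,-0.3,0,0,0,0,-0.9,0,0,0,1.2,-1,0,0,0,2.6,-1,0,0,0,2.6,-1,0,0]}}

```text
time_s: 13.28
tool_pos: [0.5615, 0.0058, 0.0342]
tool_rot: [179.9, -0.0, 44.8]
force: [0.3, 0.5, 0.2]
grip_width: 0.0008
grasp_force: 0.0
```

```bash
python3 -c "
from h import *
tabs()
shift('right',0.012)"
```

```text
hanger 0 no view
foot 48 rmax 0.031 angle 0.005 z@22 0.0226
left 34 rmax 0.033 angle 0.029 z@22 0.0226
right 42 rmax 0.031 angle 0.296 z@22 0.0306
visible dark tip z [0.067 0.068 0.07  0.07  0.071] tcp [0.5597 0.0088 0.034 ] F [-0.8  1.  -0.5] t 13.325
right [0.5596 0.0109 0.012 ] shift [ 0.04 -0.04  0.55] turn -0.03 t 13.325 F [-0.8  1.  -0.5]
```

The left tab is flat. Now the right tab.

{"method": "drive_tool", "body": {"moves": [0,0,0.2,0,0,0,0,0.4,0,0,0,0,0.54,0,0,0,0,0.6,0,0,0,0,0.66,0,0]}}

```text
time_s: 13.95
tool_pos: [0.5588, 0.0106, 0.0071]
tool_rot: [180.0, 0.0, 45.2]
force: [0.4, 0.7, 0.4]
grip_width: 0.0003
grasp_force: 0.0
```

{"method": "drive_tool", "body": {"moves": [0,0,0.05,0,0,0,0,0.09,0,0,0,0,0.13,0,0,0,0,0.17,0,0,0,0,0.2,0,0]}}

```text
time_s: 14.58
tool_pos: [0.5588, 0.0105, -0.0008]
tool_rot: [180.0, -0.0, 45.2]
force: [-0.5, 1.3, 1.3]
grip_width: 0.0004
grasp_force: 0.5
```

```bash
python3 -c "
from h import *
shift('right',-0.007)"
```

```text
right [ 0.5596  0.0109 -0.007 ] shift [0.02 0.01 0.15] turn -0.01 t 14.575 F [-0.5  1.3  1.3]
```

{"method": "drive_tool", "body": {"moves": [0,0,0.03,0,0,0,0,0.06,0,0,0,0,0.09,0,0,0,0,0.12,0,0,0,0,0.14,0,0]}}

```text
time_s: 15.2
tool_pos: [0.5588, 0.0104, -0.0065]
tool_rot: [-180.0, 0.0, 45.2]
force: [-1.3, 1.0, 0.3]
grip_width: 0.0006
grasp_force: 0.5
```

{"method": "drive_tool", "body": {"moves": [0,0,0,0,0,0,0,-0.4,0,0,0,0,-1.3,0,0,0,0,-2.3,0,0,0,0,-3,0,0]}}

```text
time_s: 15.82
tool_pos: [0.5599, 0.0105, 0.1168]
tool_rot: [179.8, -0.1, 45.2]
force: [1.3, -0.3, -0.1]
grip_width: 0.0002
grasp_force: 0.0
```

{"method": "drive_tool", "body": {"moves": [0,1,0,0,0,0,2,0,0,0,0,3,0,0,0,0,4,0,0,0,0,4,0,0,0]}}

```text
time_s: 16.45
tool_pos: [0.6737, -0.1065, 0.1139]
tool_rot: [179.9, 0.0, 44.9]
force: [-0.7, -0.2, 0.2]
grip_width: 0.0005
grasp_force: 0.0
```

```bash
python3 -c "
from h import *
tabs()
p,d=env.read_camera('side');cv2.imwrite('pics/s9.png',p[:,:,::-1])"
```

```text
hanger 35 rmax 0.034 angle -0.027 z@22 0.0222
foot 41 rmax 0.031 angle -0.007 z@22 0.022
left 36 rmax 0.034 angle 0.011 z@22 0.0223
right 37 rmax 0.033 angle 0.065 z@22 0.0226
visible dark tip z [0.147 0.149 0.149 0.149 0.149] tcp [ 0.6727 -0.1038  0.114 ] F [ 0.2  0.9 -0.5] t 16.5
```

View pics/s9.png

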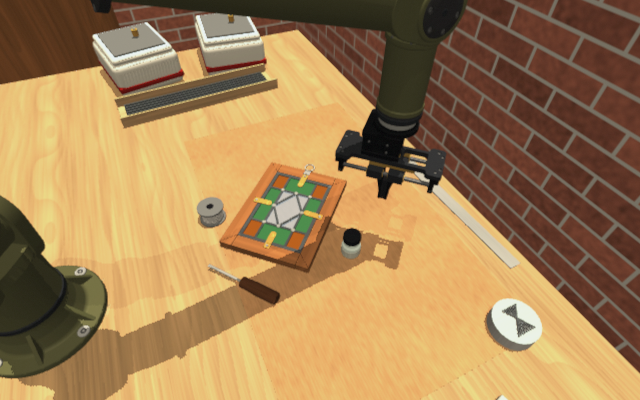

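All four tabs measure flat. The frame (corners at 275,163 and 309,270), spool (210,212), jar (351,242) and screwdriver (245,285) have not moved, and the arm is clear.

```bash
python3 -c "
from cell import env
print(env.sign_off())"
```

```text
the job is handed in; nothing more can be done
None
```

The job is handed in at about 16.5 s: I pressed the tabs flat in the order hanger, foot, left, right, and they measured within about 0.07 rad of flat; the frame, spool, jar and screwdriver look unmoved, the highest contact force I read was about 8 N, and because the fingertips sat about 30 mm above the reported TCP I set press depth from camera depth and force; no verdict was returned.

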